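# Load a culture dish into the imager past its sprung port flap

## Task

Load the dish into the imager: with one fingertip press the blue thumb paddle down and keep it down so that the sprung flap stays well open, and with the other fingertip push the dish carrier along its shelf under the flap until its end plate is flush against the front of the machine, the flap never touching the carrier on its way in. Only then take your fingers away and let the flap come down on the carrier. Push, do not grasp or lift anything, and leave the amber bottle, the spare dish and the tube rack where they stand.

Things in the scene. Friction and masses are not known exactly. Their poses are not given: they have to be found in the camera images.
- imager: White bench-top dish imager, fixed. Origin: at bench height under the middle of its loading port, in the plane of the front face. x points level into the machine (the way to push), y to the side where the paddle is, z up. Front deck 77 mm high (x 0 to 120 mm, y -150 to 150), tower 172 mm high behind it. Port 62 mm wide, from 10 to 44 mm above the bench.
- shelf (a point): Middle of the outer end of the grey loading shelf, on its top. The shelf is 72 mm wide, its top 10 mm above the bench; it runs from here 125 mm to the front face and on into the port, level. On it two steel guide rails 5 mm high, inner faces at y = -27 and 27 mm in the imager's frame, guide the carrier.
- flap (a joint): Angle of the blue flap: leaf and paddle, one rigid piece. 0 = shut by its spring; grows as the paddle is pressed down and the leaf swings inwards and up; stop at 1.08. At 0.96 the paddle lies level and the leaf's lower edge is 22 mm above the shelf, 6 mm over the carrier; below about 0.75 it would touch the carrier. Released on a loaded carrier it rests on its side walls at about 0.7.
- shaft (a point): Point on the flap's level shaft, in the middle of the port: in the imager's frame at x = -4, y = 0, z = 40 mm; the shaft lies along the imager's y. Spring torque 0.05 N m shut, 0.125 N m at 0.96 (then about 3 N on the paddle 46 mm out from the shaft, 8 N at 16 mm). The shut leaf hangs inside the port, behind the face.
- paddle (a point): Middle of the upper face of the blue thumb paddle; moves with the flap. Plate 54 x 26 mm beside the shelf, y = 37 to 63 mm in the imager's frame. Shut, it stands 55 degrees from level, its outer end at x = -54, z = 75 mm. Pressed level (joint 0.96) its upper face is 18 mm above the bench from x = -9 to -62 mm; a fingertip can slide along it there and the flap keeps still.
- carrier: Dark carrier with a covered 35 mm culture dish fixed in it, 120 g, loose on the shelf between the rails, outside the port. Origin: under the dish, on the underside; x points into the machine. Tray 46 mm long (x -23 to 23), 52 mm wide; side walls 16 mm, dish lid 15 mm high. Home: origin at x = 23, y = 0, z = 10 mm in the imager's frame.
- end_plate (a point): Middle of the outer face of the carrier's grey upright end plate, the face to push on; 28 mm behind the carrier's origin, 15 mm above the shelf. Plate 5 mm thick, 66 mm wide, from 6 to 24 mm above the shelf. Fully home, its inner side lies against the machine's front face.
- reagent: Small amber bottle, 44 mm across, 75 mm high, loose; origin in the middle of its underside. Not to be disturbed.
- spare_dish: Covered culture dish, 59 mm across, 16 mm high, loose; origin in the middle of its underside. Not to be disturbed.
- tube_rack: Orange block, 50 x 70 mm, with six small capped tubes, 40 mm high in all, loose; origin in the middle of its underside. Not to be disturbed.

How it is judged:
On the way, in this order (a step that is already met when the one before it is completed fails the run):
1. a finger holds the flap well open while the carrier is still outside (value of joint flap above 0.82 rad and contact force between the fingers and flap above 0.3 N and x of carrier in the frame of imager below -0.008 m), for 0.2 s.
2. the carrier is fully home and the finger still holds the flap open (value of joint flap above 0.8 rad and contact force between the fingers and flap above 0.3 N and x of carrier in the frame of imager above 0.0205 m), for 0.1 s.
At the end, for the whole second after the job is handed in: The carrier lies flat on the shelf in the port with its end plate within 2.5 mm of the machine's face, at rest, and the released flap rests on it (joint below 0.8) (x of carrier in the frame of imager between 0.0205 and 0.026 m and y of carrier in the frame of imager between -0.004 and 0.004 m and z of carrier in the frame of imager between 0.007 and 0.013 m and angle between carrier's own z axis and vertical below 0.06 rad and linear speed of carrier below 0.01 m/s and value of joint flap below 0.8 rad and contact force between carrier and flap above 0.2 N); the robot touches nothing.
It fails at once if the flap touched the carrier (over 0.5 N) before the carrier was home (contact force between carrier and flap above 0.5 N and x of carrier in the frame of imager below 0.019 m).
It fails at once if the carrier was lifted or tipped (z of carrier in the frame of imager above 0.016 m or angle between carrier's own z axis and vertical above 0.15 rad).
It fails at once if the amber bottle was moved (over 10 mm), lifted or tipped (distance of reagent from where it was at the start of the episode above 0.01 m or angle between reagent's own z axis and vertical above 0.2 rad).
It fails at once if the spare dish was moved (over 10 mm), lifted or tipped (distance of spare_dish from where it was at the start of the episode above 0.01 m or angle between spare_dish's own z axis and vertical above 0.2 rad).
It fails at once if the tube rack was moved (over 10 mm), lifted or tipped (distance of tube_rack from where it was at the start of the episode above 0.01 m or angle between tube_rack's own z axis and vertical above 0.2 rad).
It also fails if it takes over 48 s, if anything falls off the work surface, if the arm or the gripper's body presses on something with over 40 N, if the wrist force passes 120 N, or if a joint passes its speed limit or range.

## Robot

A 6-joint arm with a two-finger parallel gripper is mounted at the origin on the work surface. World frame = base frame: x ahead of the robot, y to its left, z up, the work surface at z = 0. Lengths are in m, angles in rad, forces in N, time in s.
With the tool pointing down it reaches from about 0.35 to 0.85 m from the base axis. Payload 8.1 kg.
Tool frame: the origin (TCP) lies at the very end of the fingers, on their centre line; the grasp point (between the pads) lies 19 mm behind it (pinch_z is the distance from the TCP to the grasp point, in m); z points along the fingers, y is the direction in which the jaws open and shut (so a half turn about z gives the same grasp; the last joint's range is limited). The gripper opens to 93 mm and grips with 3 to 60 N. Pads are 15 mm wide; open, the fingers measure 128 mm over their backs; the gripper's body (75 mm by 188 mm) begins 65 mm behind the grasp point.
Start: joints at [1.083, 0.13, 1.488, -0, 1.523, -0.085], TCP at [0.235, 0.552, 0.219] pointing down, gripper open.
Joint ranges: [-2.96, 2.96], [-0.89, 2.26], [0.02, 2.5], [-1.34, 4.48], [0, 2.73], [-2.66, 2.66]. Speed limits (rad/s): [2.39, 2.39, 2.79, 3.14, 3.14, 3.14].

## Interface

Orientations are given as a rotation vector (axis times angle).
In Python, from plant import * gives the robot as it stands.
- The arm moves only by the tool move_arm, never from a script. Its argument "series" is a list of rows, each a list of 7 numbers: the shift along the tool's x, y, z each as a share of 10 cm, from -1 to 1, then the turn, a rotation vector about the tool's x, y, z each as a share of 180 degrees, from -1 to 1, then the opening, from -1 (shut) to 1 (fully open). In form: [[dx, dy, dz, rx, ry, rz, jaw], ...]. A call has 1 to 8 rows; each row is the pose to reach, as a shift and turn from the pose commanded when the call began, along the tool's axes at that moment, turning the shorter way round; what a row does not reach only later rows make up. A row lasts 1/10 s, in which the tool goes at most 50 mm and 8.59 degrees, less where a joint would pass 70% of its speed; a pose out of reach is approached as far as the arm can. A call with a number of a shift or a turn outside -1 to 1 is refused whole. A call with a gripper value outside its range is refused whole. The fingers move at their own pace and stop on an object; "squeeze" is the grip in N (left out, the last holds). Time passes only in rows, so rows that repeat a pose let the fingers close. It gives the time, the measured TCP pose, the force and the opening at its end, in the units of the state.
- read_state(): the state, without advancing time (a new reading comes with each control period).
- read_camera(name): name is "side" or "top" or "wrist"; returns a dict with "frame" (400x640x3 uint8, red, green, blue), "K" (3x3 intrinsics, pixels), "rvec" (rotation vector, rad) and "tvec" (3), from world to camera coordinates, as OpenCV has them. Camera axes: x right, y down, z forward; pixel columns grow to the right and rows downward; lengths in m; the calibration is good to about 2 mm. A picture is of the moment at which its call begins. There is no depth.
- close_job(): hands the job in, once; it reports no verdict.
The state is a dict: "t": time; "q": joint angles; "dq": joint speeds; "joint_torque": joint torques, N m; "tool_pos": TCP position; "orientation": TCP orientation; "force": force on the tool from outside, world axes, zero at the start; "wrist_torque": the same for the moment, N m; "opening": finger opening in m.
Only numpy, scipy, OpenCV 4.12 (cv2) and the standard library are available. Lean on these libraries where they do the work, as an engineer would, in place of code of your own. Each camera call takes 0.05 s, during which the arm holds its last target.

## Working session

There is one attempt and no reset: what is moved stays moved. The work goes in short steps, Python scripts to look and compute and a tool call to move; the robot and the scene stay as the last step left them, time stands still between calls to the robot, and variables do not carry over. Pictures are saved under pics/ and viewed, and the job is handed in when it is done.

Besides the shell and the picture viewer there is one more tool, called in YAML: its name, and indented under it one key for each argument. move_arm: Moves the arm, as the interface text tells. Shift numbers are shares of 10 cm and turn numbers shares of 180 degrees, none past 1 either way. Its arguments: {"type":"object","properties":{"series":{"type":"array","items":{"type":"array","items":{"type":"number"}}},"squeeze":{"type":"number"}},"required":["series"]}

```bash
ls; mkdir -p pics; python3 - <<'E'
from plant import *
import cv2
s=read_state();print(s)
for n in ["side","top","wrist"]:
    c=read_camera(n);cv2.imwrite(f"pics/{n}0.png",c["frame"][:,:,::-1]);print(n,c["K"].tolist(),c["rvec"],c["tvec"])
E
```

```text
pics
{'t': 0.0, 'q': array([ 1.08254375e+00,  1.31155949e-01,  1.48926136e+00, -9.99340250e-06,
        1.52299732e+00, -8.53572384e-02]), 'dq': array([ 0.00086732, -0.00027524,  0.00081073, -0.00024278,  0.00224571,
       -0.00205072]), 'joint_torque': array([ 1.55712689e-03, -5.59861887e+01, -4.91751981e+01,  7.69927120e-02,
        3.57653957e-02, -1.06527025e-04]), 'tool_pos': array([0.23494435, 0.55147606, 0.21760041]), 'orientation': array([-6.28492585e-01, -3.07756655e+00,  2.74903206e-03]), 'force': array([-0.46636784,  0.03268985,  0.84159119]), 'wrist_torque': array([-0.00493193, -0.03705006, -0.02980149]), 'opening': 0.09281280064235886}
side [[478.13305539687076, 0.0, 323.13221546479684], [0.0, 478.13305539687076, 197.41265957668793], [0.0, 0.0, 1.0]] [ 0.92111036 -2.30552772  1.24911218] [0.43313413 0.25607675 0.42173547]
top [[466.57327333824924, 0.0, 321.7521262306468], [0.0, 466.57327333824924, 201.27094360287052], [0.0, 0.0, 1.0]] [ 2.20107892 -2.16346422  0.1280093 ] [0.06005205 0.56480656 0.66540119]
wrist [[339.476269051928, 0.0, 316.45332327338105], [0.0, 339.476269051928, 196.0752961725723], [0.0, 0.0, 1.0]] [-2.41934876 -1.59820218 -0.2231738 ] [-0.59967735 -0.03275111  0.38991618]
```

View pics/side0.png

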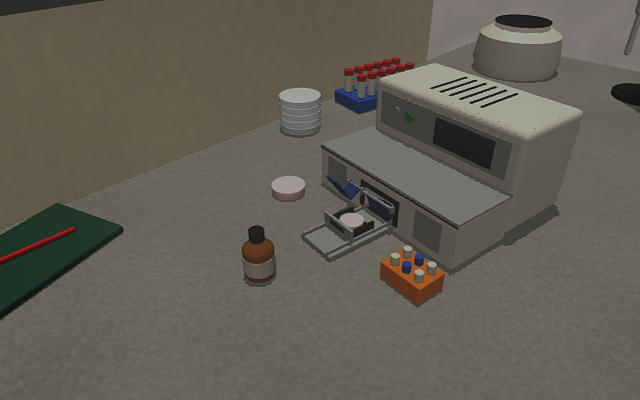

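View pics/top0.png

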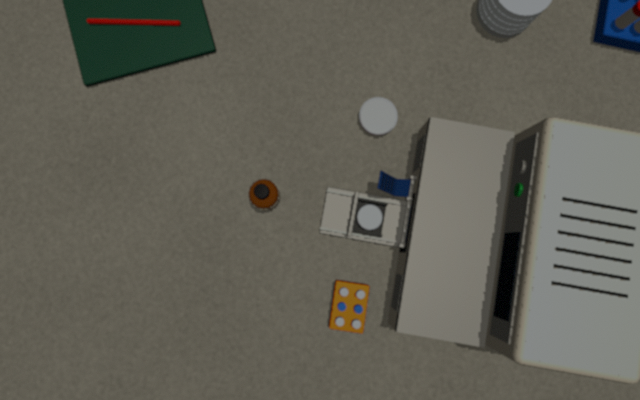

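View pics/wrist0.png

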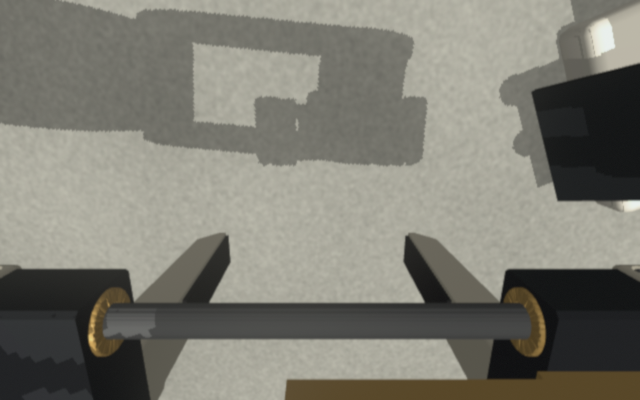

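The side and top views show the imager at the right, the carrier on the shelf at about top (370,217), the paddle at (395,185), the bottle at (263,194), the spare dish at (378,117) and the rack at (350,306). I'll enlarge these next.

```bash
python3 - <<'E'
import cv2
t=cv2.imread("pics/top0.png");s=cv2.imread("pics/side0.png")
a=t[100:350,310:530];cv2.imwrite("pics/t1.png",cv2.resize(t[160:260,310:430],None,fx=6,fy=6,interpolation=cv2.INTER_CUBIC))
b=cv2.resize(s[150:270,290:450],None,fx=5,fy=5,interpolation=cv2.INTER_CUBIC);cv2.imwrite("pics/s1.png",cv2.convertScaleAbs(b,alpha=1.5))
cv2.imwrite("pics/t2.png",cv2.convertScaleAbs(cv2.resize(a,None,fx=2.4,fy=2.4,interpolation=cv2.INTER_CUBIC),alpha=1.5))
E
```

```text
(no output)
```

View pics/t1.png

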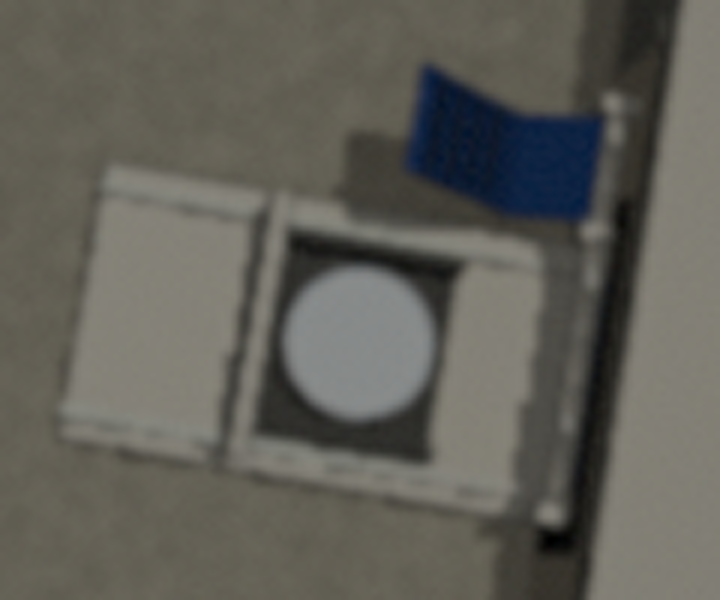

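View pics/s1.png

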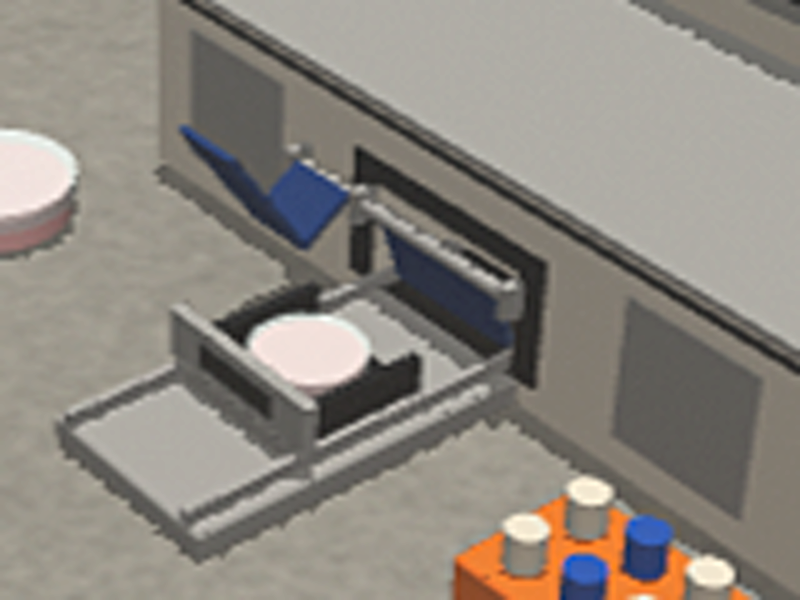

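View pics/t2.png

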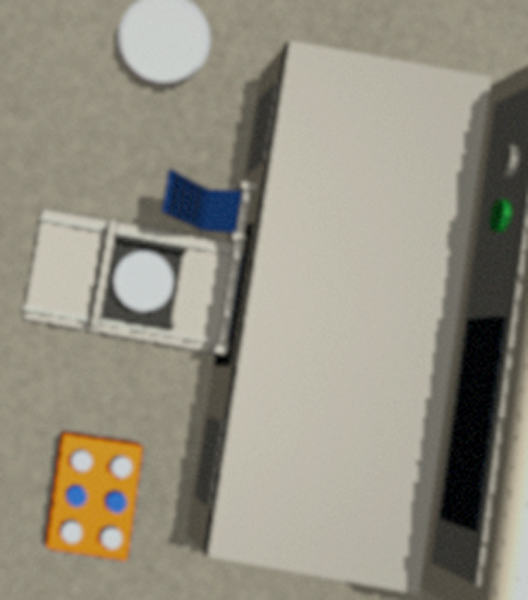

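```bash
cat > h.py <<'E'
import numpy as np,cv2
from scipy.optimize import least_squares
from plant import *
CAM={"side":([[478.13305539687076,0,323.13221546479684],[0,478.13305539687076,197.41265957668793],[0,0,1]],[0.92111036,-2.30552772,1.24911218],[0.43313413,0.25607675,0.42173547]),
"top":([[466.57327333824924,0,321.7521262306468],[0,466.57327333824924,201.27094360287052],[0,0,1]],[2.20107892,-2.16346422,0.1280093],[0.06005205,0.56480656,0.66540119])}
def proj(n,P):
    K,r,t=CAM[n];return cv2.projectPoints(np.array(P,float).reshape(-1,1,3),np.array(r),np.array(t),np.array(K),None)[0][:,0]
def ray(n,uv,z):
    K,r,t=map(np.array,CAM[n]);R=cv2.Rodrigues(r)[0]
    d=R.T@np.linalg.inv(K)@np.array([uv[0],uv[1],1.]);c=-R.T@t
    return c+d*(z-c[2])/d[2]
def unc(U,s,o): return ((np.array(U)+.5)/s-.5+np.array(o))
E
python3 - <<'E'
from h import *
obs=[]
t1=lambda U:("top",unc(U,6,(310,160)));t2=lambda U:("top",unc(U,2.4,(310,100)));s1=lambda U:("side",unc(U,5,(290,150)))
L=[(t2((290,42)),(0,.15,.077)),(t2((208,556)),(0,-.15,.077)),
(t1((108,168)),(-.125,.036,.012)),(t1((62,435)),(-.125,-.036,.010)),
(s1((60,430)),(-.125,.036,.010)),(s1((195,538)),(-.125,-.036,.010)),
(t1((612,102)),(-.004,.066,.040)),
(s1((182,130)),(-.054,.063,.075)),(t1((428,68)),(-.054,.063,.075)),(t1((412,172)),(-.054,.037,.075)),
(s1((355,150)),(0,.031,.044)),(s1((545,265)),(0,-.031,.044)),(s1((535,385)),(0,-.031,.010)),
]
def W(p,P):
    c,s=np.cos(p[2]),np.sin(p[2]);P=np.array(P);return np.stack([p[0]+c*P[:,0]-s*P[:,1],p[1]+s*P[:,0]+c*P[:,1],P[:,2]],1)
def res(p):
    w=W(p,[l[1] for l in L]);return np.concatenate([proj(l[0][0],w[i:i+1])[0]-l[0][1] for i,l in enumerate(L)])
p0=np.r_[ray("top",(403,215),.077)[:2],0]
for y in (0,1.5,3,-1.5):
    r=least_squares(res,[p0[0],p0[1],y],loss="soft_l1")
    print(r.cost,r.x)
    if r.cost<100: b=r.x;print(np.round(res(r.x).reshape(-1,2),1).tolist())
np.save("imager.npy",b)
# others
def inI(w): 
    c,s=np.cos(b[2]),np.sin(b[2]);d=w[:2]-b[:2];return np.round([c*d[0]+s*d[1],-s*d[0]+c*d[1]],4)
for n,uv,z in [("dish",unc((360,342),6,(310,160)),.025),("bottle",(263,194),.075),("spare",(378.5,117),.016),("rack",(350,306),.030),("plate outer up",unc((275,192),6,(310,160)),.034),("plate outer lo",unc((222,465),6,(310,160)),.034)]:
    w=ray("top",uv,z);print(n,w.round(4),inI(w))
E
```

```text
33.620114602265254 [ 0.53291748 -0.0557469  -1.72544541]
[[-0.9, -0.6], [0.3, 0.4], [-0.8, -1.1], [-1.2, 1.3], [-1.4, -2.8], [1.0, 0.1], [0.6, 1.6], [0.4, -1.8], [0.9, -0.4], [0.6, 0.6], [4.9, 8.5], [-5.7, 2.6], [-5.3, -3.2]]
33.62011460226143 [ 0.53291748 -0.0557469   4.55773991]
[[-0.9, -0.6], [0.3, 0.4], [-0.8, -1.1], [-1.2, 1.3], [-1.4, -2.8], [1.0, 0.1], [0.6, 1.6], [0.4, -1.8], [0.9, -0.4], [0.6, 0.6], [4.9, 8.5], [-5.7, 2.6], [-5.3, -3.2]]
33.62011460226188 [ 0.53291748 -0.0557469   4.55773991]
[[-0.9, -0.6], [0.3, 0.4], [-0.8, -1.1], [-1.2, 1.3], [-1.4, -2.8], [1.0, 0.1], [0.6, 1.6], [0.4, -1.8], [0.9, -0.4], [0.6, 0.6], [4.9, 8.5], [-5.7, 2.6], [-5.3, -3.2]]
33.62011460226148 [ 0.53291748 -0.0557469  -1.7254454 ]
[[-0.9, -0.6], [0.3, 0.4], [-0.8, -1.1], [-1.2, 1.3], [-1.4, -2.8], [1.0, 0.1], [0.6, 1.6], [0.4, -1.8], [0.9, -0.4], [0.6, 0.6], [4.9, 8.5], [-5.7, 2.6], [-5.3, -3.2]]
dish [ 0.5423 -0.0016  0.025 ] [-0.0549  0.0009]
bottle [0.5676 0.1518 0.075 ] [-0.2104  0.0023]
spare [ 0.6963 -0.0155  0.016 ] [-0.0649  0.1552]
rack [0.412  0.0266 0.03  ] [-0.0627 -0.1321]
plate outer up [0.5782 0.0206 0.034 ] [-0.0824  0.033 ]
plate outer lo [0.5112 0.0329 0.034 ] [-0.0842 -0.0351]
```

```bash
cat >> h.py <<'E'
from scipy.spatial.transform import Rotation as Ro
try: b=np.load("imager.npy")
except Exception: b=None
def W(P,p=None):
    p=b if p is None else p
    c,s=np.cos(p[2]),np.sin(p[2]);P=np.atleast_2d(np.array(P,float));return np.stack([p[0]+c*P[:,0]-s*P[:,1],p[1]+s*P[:,0]+c*P[:,1],P[:,2]],1)
def inI(w):
    c,s=np.cos(b[2]),np.sin(b[2]);d=np.array(w)[:2]-b[:2];return np.array([c*d[0]+s*d[1],-s*d[0]+c*d[1],w[2]])
def Rt(yaw,tilt):
    # tool y=+imager y, tool x=-imager x, z down; yaw>0 -> A (tool +y) leads into machine; tips lead by tilt
    base=Ro.from_matrix(np.array([[-1,0,0],[0,1,0],[0,0,-1.]]).T)
    return Ro.from_euler('z',b[2])*Ro.from_euler('z',-np.radians(yaw))*base*Ro.from_euler('y',-np.radians(tilt))
def step(xyz_im,yaw,tilt,jaw=None,s=None):
    s=s or read_state(); R0=Ro.from_rotvec(s['orientation']); R1=Rt(yaw,tilt)
    d=R0.inv().apply(W(xyz_im)[0]-s['tool_pos']);r=(R0.inv()*R1).as_rotvec()
    return np.round(np.r_[d/.1,r/np.pi],4)
def where(s=None):
    s=s or read_state();R=Ro.from_rotvec(s['orientation'])
    o=s['opening'];t=s['tool_pos'];A=inI(t+R.apply([0,o/2+.00875,0]));B=inI(t-R.apply([0,o/2+.00875,0]))
    z=Ro.from_euler('z',-b[2]).apply(R.apply([0,0,1]));y=Ro.from_euler('z',-b[2]).apply(R.apply([0,1,0]))
    f=Ro.from_euler('z',-b[2]).apply(s['force'])
    print('t',round(s['t'],2),'tcpI',(inI(t)*1e3).round(1),'A',(A*1e3).round(1),'B',(B*1e3).round(1),'open',round(o*1e3,1),'z',z.round(3),'y',y.round(3),'F_I',f.round(1))
E
python3 - <<'E'
from h import *
t1=lambda U:("top",unc(U,6,(310,160)));t2=lambda U:("top",unc(U,2.4,(310,100)));s1=lambda U:("side",unc(U,5,(290,150)))
L=[(t2((290,42)),(0,.15,.077)),(t2((208,556)),(0,-.15,.077)),
(t1((108,168)),(-.125,.036,.010)),(t1((62,435)),(-.125,-.036,.010)),
(s1((60,430)),(-.125,.036,.010)),(s1((195,538)),(-.125,-.036,.010)),(s1((200,560)),(-.125,-.036,.000)),
(s1((182,130)),(-.054,.063,.075)),(t1((428,68)),(-.054,.063,.075)),(t1((412,172)),(-.054,.037,.075)),
]
def res(p):
    w=W([l[1] for l in L],p);return np.concatenate([proj(l[0][0],w[i:i+1])[0]-l[0][1] for i,l in enumerate(L)])
r=least_squares(res,b,loss="soft_l1");print(r.x,np.round(res(r.x).reshape(-1,2),1).tolist())
np.save("imager.npy",r.x)
import h; h.b=r.x
for n,uv,z in [("dish",unc((360,342),6,(310,160)),.025),("plU",unc((275,192),6,(310,160)),.034),("plL",unc((222,465),6,(310,160)),.034)]:
    print(n,h.inI(ray("top",uv,z)).round(4))
for n,uv,z in [("plTopU",unc((172,308),5,(290,150)),.034),("plTopL",unc((300,405),5,(290,150)),.034)]:
    print(n,h.inI(ray("side",uv,z)).round(4))
where()
print(Rt(0,0).as_matrix().round(3))
E
```

```text
[ 0.53276262 -0.05576069 -1.72878991] [[-0.6, -0.5], [-0.0, 0.4], [-0.7, -1.1], [-1.3, 1.1], [-1.4, -3.0], [0.9, -0.0], [-0.1, 1.0], [0.5, -1.9], [1.1, -0.4], [0.8, 0.6]]
dish [-0.055   0.0009  0.025 ]
plU [-0.0826  0.0328  0.034 ]
plL [-0.0842 -0.0352  0.034 ]
plTopU [-0.0831  0.0316  0.034 ]
plTopL [-0.0837 -0.0297  0.034 ]
t 0.15 tcpI [-552.9 -389.7  217.8] A [-606.6 -376.3  217.8] B [-499.3 -403.   217.9] open 93.0 z [ 0.001 -0.    -1.   ] y [-0.97   0.242 -0.001] F_I [-1.3  0.1  0.8]
[[ 0.157  0.988  0.   ]
 [ 0.988 -0.157  0.   ]
 [ 0.     0.    -1.   ]]
```

```bash
python3 - <<'E'
from h import *
print(step((-.11,.021,.16),0,0))
print(W((-.11,.021,.16)))
E
```

```text
[-5.0578e+00 -3.3012e+00  5.8220e-01 -4.0000e-04  3.0000e-04  4.2210e-01]
[[0.57080815 0.04956518 0.16      ]]
```

move_arm:
  series:
    - [-0.4,-0.26,0,0,0,0,-0.14]
    - [-0.8,-0.52,0,0,0,0,-0.14]
    - [-1,-0.66,0,0,0,0,-0.14]
  squeeze: 20

```text
t: 0.45
tool_pos: [0.3025, 0.4496, 0.2181]
orientation: [0.63, 3.077, -0.002]
force: [-0.2, 0.4, 0.5]
opening: 0.0735
```

move_arm:
  series:
    - [-0.4,-0.26,0,0,0,0,-0.14]
    - [-0.8,-0.52,0,0,0,0,-0.14]
    - [-1,-0.66,0,0,0,0,-0.14]

```text
t: 0.75
tool_pos: [0.3688, 0.3494, 0.2183]
orientation: [0.631, 3.077, -0.002]
force: [0.5, -0.3, -0.3]
opening: 0.0495
```

move_arm:
  series:
    - [-0.4,-0.26,0,0,0,0,-0.14]
    - [-0.8,-0.52,0,0,0,0,-0.14]
    - [-1,-0.66,0,0,0,0,-0.14]

```text
t: 1.05
tool_pos: [0.4349, 0.2493, 0.2184]
orientation: [0.631, 3.077, -0.001]
force: [-0.3, 0.1, -0.3]
opening: 0.0402
```

move_arm:
  series:
    - [-0.4,-0.26,0,0,0,0,-0.14]
    - [-0.8,-0.52,0,0,0,0,-0.14]
    - [-1,-0.66,0,0,0,0,-0.14]

```text
t: 1.35
tool_pos: [0.5009, 0.1493, 0.2183]
orientation: [0.632, 3.077, -0.001]
force: [-0.5, 0.7, -0.8]
opening: 0.0399
```

move_arm:
  series:
    - [-0.4,-0.26,0,0,0,0.05,-0.14]
    - [-0.8,-0.52,0,0,0,0.1,-0.14]
    - [-1,-0.66,0,0,0,0.14,-0.14]
    - [-1,-0.66,0,0,0,0.19,-0.14]
    - [-1,-0.66,0,0,0,0.24,-0.14]
    - [-1,-0.66,0,0,0,0.29,-0.14]
    - [-1,-0.66,0,0,0,0.34,-0.14]
    - [-1,-0.66,0,0,0,0.38,-0.14]

```text
t: 2.15
tool_pos: [0.5656, 0.0523, 0.2182]
orientation: [-2.252, -2.19, 0.001]
force: [-0.5, 0.6, -0.0]
opening: 0.04
```

```bash
python3 - <<'E'
from h import *
s=read_state();print(s['q'].round(3))
where(s);print(step((-.11,.021,.12),0,20,s=s))
c=read_camera("side");cv2.imwrite("pics/side1.png",c["frame"][:,:,::-1])
c=read_camera("wrist");cv2.imwrite("pics/wr1.png",c["frame"][:,:,::-1])
E
```

```text
[ 0.002  0.045  1.579 -0.     1.518  0.03 ]
t 2.15 tcpI [-111.9   15.4  218.2] A [-115.6   43.9  218.2] B [-108.2  -13.1  218.2] open 40.0 z [ 0.    -0.001 -1.   ] y [-0.129  0.992 -0.001] F_I [-0.5 -0.6 -0. ]
[-0.0258  0.0538  0.9819  0.007  -0.1109  0.0409]
```

View pics/side1.png

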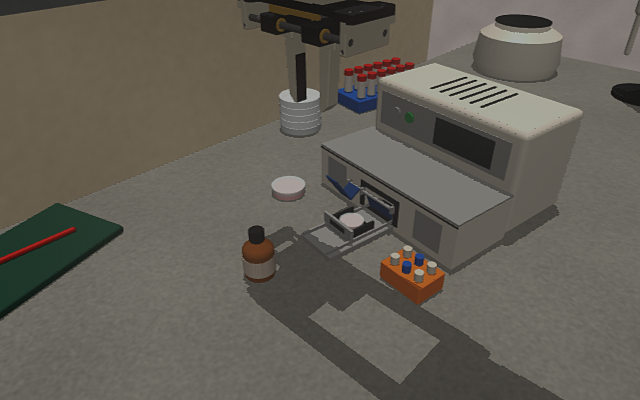

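View pics/wr1.png

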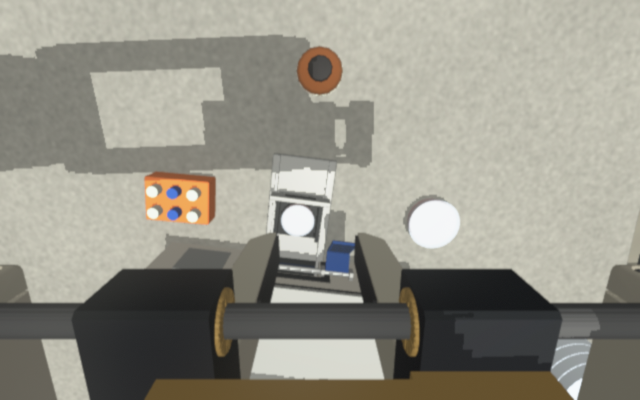

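The wrist view shows the carrier at (298,220) between the fingertips, with the paddle at (341,256). The bottle is at (320,70), the rack at (180,198) and the spare dish at (433,222), all standing where they were. I'll enlarge the fingertips to check their thickness.

```bash
python3 - <<'E'
import cv2
s=cv2.imread("pics/wr1.png");cv2.imwrite("pics/wr1c.png",cv2.resize(s[215:300,225:415],None,fx=4.2,fy=4.2,interpolation=cv2.INTER_CUBIC))
s=cv2.imread("pics/side1.png");cv2.imwrite("pics/side1c.png",cv2.convertScaleAbs(cv2.resize(s[0:130,230:410],None,fx=4.4,fy=4.4,interpolation=cv2.INTER_CUBIC),alpha=1.5))
from h import *
s=read_state();R=Ro.from_rotvec(s['orientation'])
c=read_camera("wrist");
P=[s['tool_pos']+R.apply([x,y,0]) for y in (-.0375,-.0288,-.02,.02,.0375) for x in (-.0075,.0075)]
print(cv2.projectPoints(np.array(P),c['rvec'],c['tvec'],c['K'],None)[0][:,0].round(1))
print(proj("side",P).round(1))
E
```

```text
[[244.5 262. ]
 [242.9 236. ]
 [260.8 262. ]
 [259.5 236. ]
 [277.2 262. ]
 [276.2 236. ]
 [351.7 261.9]
 [352.5 236. ]
 [384.3 261.9]
 [385.9 235.9]]
[[338.5 110.7]
 [329.9 114.2]
 [333.4 108.8]
 [324.8 112.2]
 [328.3 106.9]
 [319.7 110.2]
 [306.3  98.5]
 [297.6 101.7]
 [297.1  95.1]
 [288.5  98.1]]
```

View pics/wr1c.png

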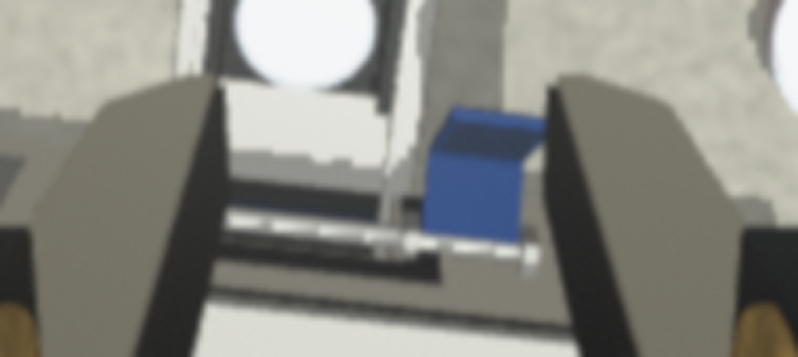

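View pics/side1c.png

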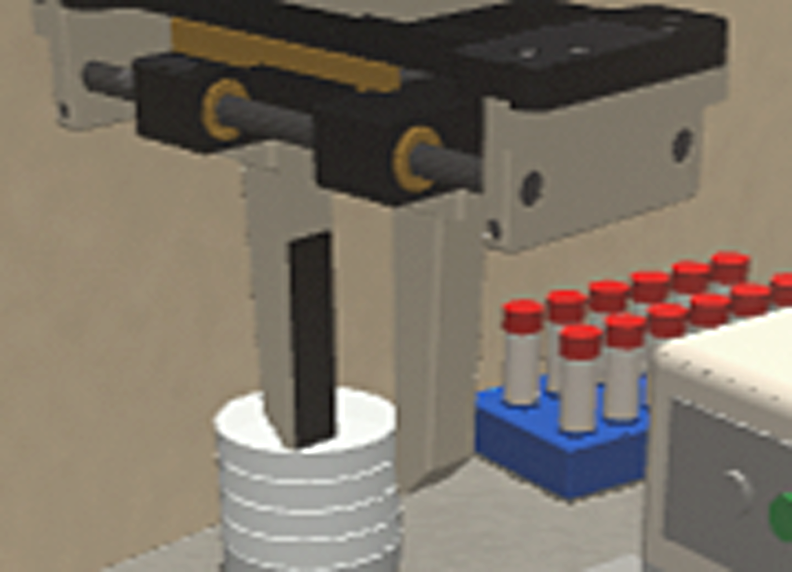

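The tips are chamfered, with roughly 7 mm of flat next to the pad, so I'll take tip centres 4 mm outside the pad faces. I'm opening to 48 mm and tilting 20° above the shelf end.

```bash
sed -i 's/\.00875/.004/g' h.py; python3 - <<'E'
from h import *
print(step((-.102,.022,.12),0,20))
E
```

```text
[-0.1081  0.0518  0.9833  0.0076 -0.1109  0.044 ]
```

move_arm:
  series:
    - [-0.05,0.02,0.25,0,-0.04,0.015,0.03]
    - [-0.1,0.05,0.5,0.004,-0.08,0.03,0.03]
    - [-0.11,0.05,0.75,0.008,-0.111,0.044,0.03]
    - [-0.11,0.05,0.98,0.008,-0.111,0.044,0.03]
    - [-0.11,0.05,0.98,0.008,-0.111,0.044,0.03]
    - [-0.11,0.05,0.98,0.008,-0.111,0.044,0.03]

```text
t: 2.9
tool_pos: [0.5703, 0.0412, 0.1207]
orientation: [2.2, 1.876, -0.391]
force: [0.3, -0.8, 0.5]
opening: 0.0478
```

```bash
python3 - <<'E'
from h import *
where();print(read_state()['q'].round(2));print(step((-.102,.022,.022),0,20)); print(step((-.102,.022,.060),0,20))
c=read_camera("side");cv2.imwrite("pics/side2.png",c["frame"][:,:,::-1])
c=read_camera("top");cv2.imwrite("pics/top2.png",c["frame"][:,:,::-1])
E
```

```text
t 2.9 tcpI [-101.7   21.8  120.7] A [-101.6   49.7  120.7] B [-101.7   -6.1  120.8] open 47.8 z [ 0.342 -0.003 -0.94 ] y [ 0.001  1.    -0.003] F_I [0.8 0.5 0.5]
[ 0.19  0.26  1.57 -0.33  1.45  0.42]
[ 3.412e-01  4.300e-03  9.265e-01 -9.000e-04  1.000e-04  0.000e+00]
[ 2.111e-01  3.300e-03  5.695e-01 -9.000e-04  1.000e-04  0.000e+00]
```

View pics/side2.png

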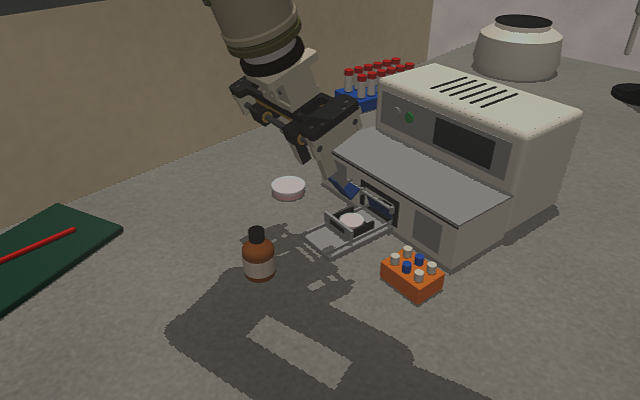

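View pics/top2.png

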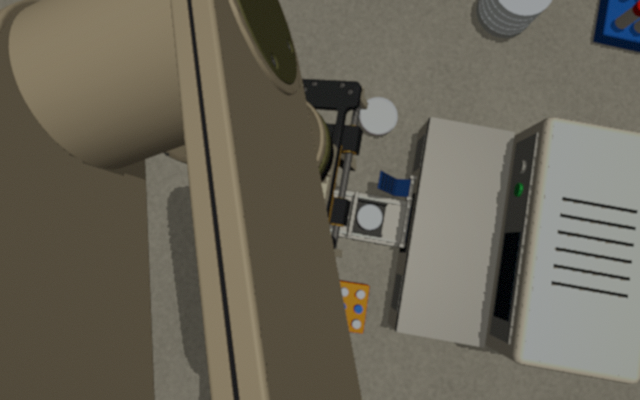

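move_arm:
  series:
    - [0.08,0,0.23,0,0,0,0.03]
    - [0.17,0,0.46,0,0,0,0.03]
    - [0.25,0,0.69,0,0,0,0.03]
    - [0.34,0,0.92,0,0,0,0.03]
    - [0.34,0,0.92,0,0,0,0.03]
    - [0.34,0,0.92,0,0,0,0.03]

```text
t: 3.6
tool_pos: [0.5714, 0.0414, 0.0242]
orientation: [2.202, 1.872, -0.388]
force: [0.2, 0.7, 1.3]
opening: 0.048
```

```bash
python3 - <<'E'
from h import *
where();
for x in (-.094,-.085,-.078,-.071,-.064):print(step((x,.022,.022),0,20))
c=read_camera("side");f=c["frame"][:,:,::-1];cv2.imwrite("pics/side3.png",cv2.convertScaleAbs(cv2.resize(f[130:290,240:450],None,fx=3.8,fy=3.7,interpolation=cv2.INTER_CUBIC),alpha=1.4))
E
```

```text
t 3.6 tcpI [-102.    22.9   24.2] A [-101.9   50.9   24.2] B [-102.1   -5.1   24.2] open 48.0 z [ 0.342 -0.001 -0.94 ] y [0.004 1.    0.001] F_I [-0.7  0.1  1.3]
[-0.0678 -0.0085  0.0484 -0.0003 -0.     -0.0012]
[-0.1524 -0.0081  0.0792 -0.0003 -0.     -0.0012]
[-0.2182 -0.0078  0.1031 -0.0003 -0.     -0.0012]
[-0.284  -0.0076  0.1271 -0.0003 -0.     -0.0012]
[-3.497e-01 -7.300e-03  1.510e-01 -3.000e-04 -0.000e+00 -1.200e-03]
```

View pics/side3.png

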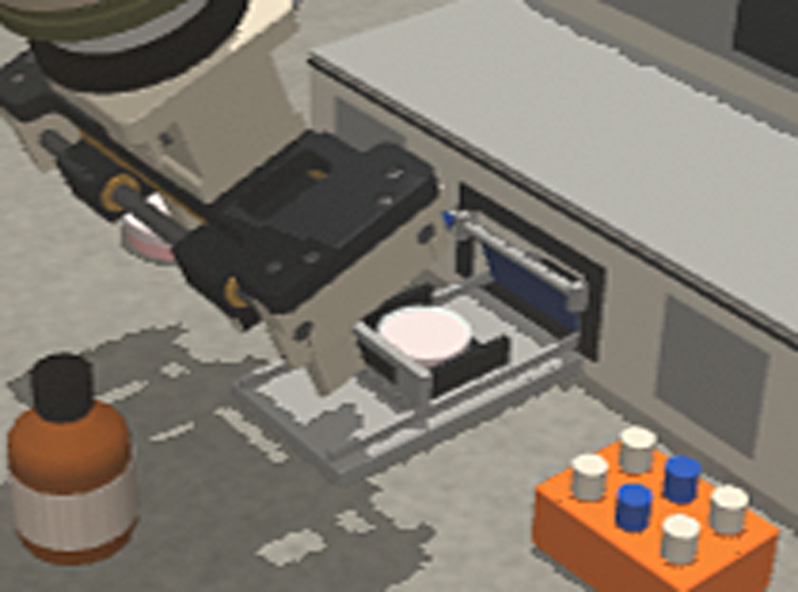

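Fingertip B stands behind the end plate, which is at about (395,360) in the crop. First I push the carrier, with the flap shut, to about x = -28 mm. That is still outside the port and clear of the leaf.

move_arm:
  series:
    - [-0.06,-0.01,0.04,0,0,0,0.03]
    - [-0.12,-0.01,0.07,0,0,0,0.03]
    - [-0.18,-0.01,0.09,0,0,0,0.03]
    - [-0.24,-0.01,0.11,0,0,0,0.03]
    - [-0.29,-0.01,0.13,0,0,0,0.03]
    - [-0.33,-0.01,0.14,0,0,0,0.03]
    - [-0.35,-0.01,0.15,0,0,0,0.03]
    - [-0.36,-0.01,0.15,0,0,0,0.03]

```text
t: 4.45
tool_pos: [0.5631, 0.0032, 0.0206]
orientation: [2.202, 1.872, -0.39]
force: [0.0, -0.2, 0.0]
opening: 0.0482
```

```bash
python3 - <<'E'
from h import *
where();
c=read_camera("side");f=c["frame"][:,:,::-1];cv2.imwrite("pics/side4.png",cv2.convertScaleAbs(cv2.resize(f[130:290,240:450],None,fx=3.8,fy=3.7,interpolation=cv2.INTER_CUBIC),alpha=1.4))
c=read_camera("top");f=c["frame"][:,:,::-1];cv2.imwrite("pics/top4.png",cv2.convertScaleAbs(cv2.resize(f[160:260,310:430],None,fx=6,fy=6,interpolation=cv2.INTER_CUBIC),alpha=1.4))
E
```

```text
t 4.45 tcpI [-63.   20.7  20.6] A [-62.9  48.8  20.6] B [-63.1  -7.4  20.6] open 48.2 z [ 0.342 -0.002 -0.94 ] y [ 0.004  1.    -0.001] F_I [0.2 0.  0. ]
```

View pics/side4.png

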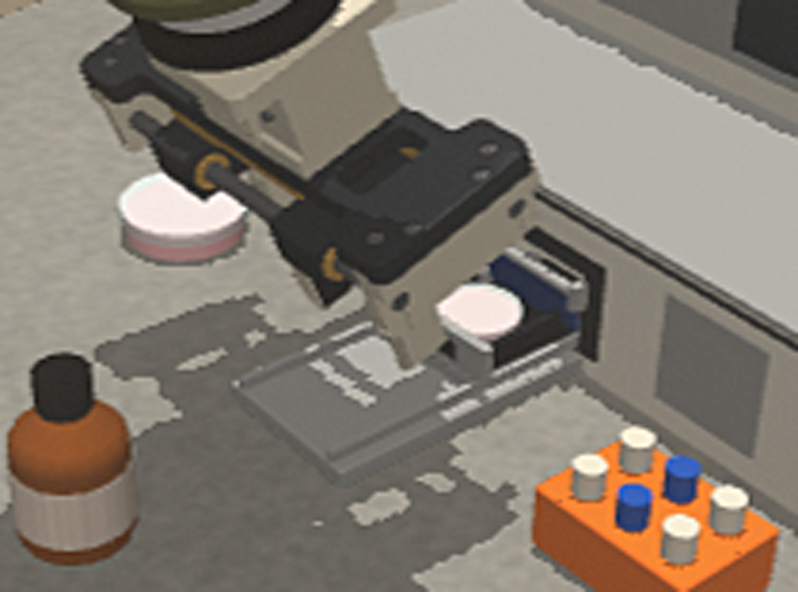

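View pics/top4.png

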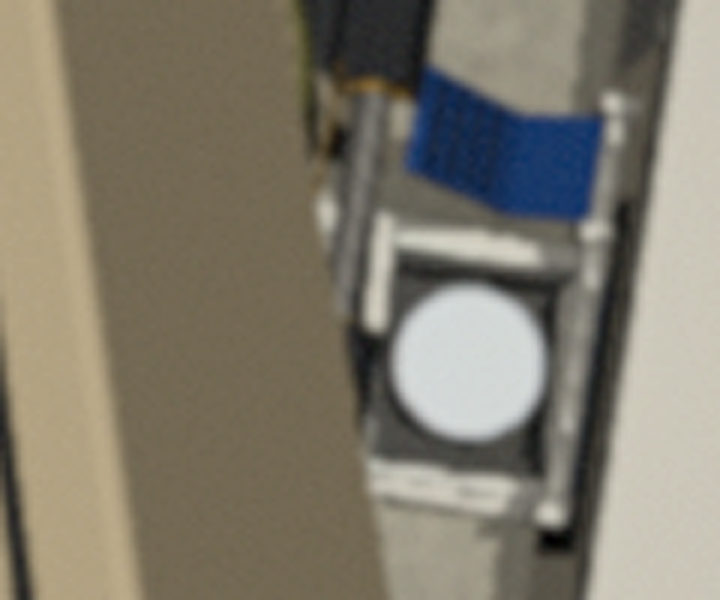

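```bash
python3 - <<'E'
from h import *
print(inI(ray("top",unc((469,361),6,(310,160)),.025)).round(4))
s=read_state()
for p in ((-.067,.0207,.021),(-.072,.0207,.035),(-.072,.0207,.07),(-.072,.0207,.105)): print(step(p,0,20,s=s))
print(step((-.0565,.0245,.095),24,20,s=s))
E
```

```text
[-0.0276  0.001   0.025 ]
[ 0.0359 -0.0004 -0.0171 -0.0007  0.0002 -0.001 ]
[ 0.0349 -0.0007 -0.1658 -0.0007  0.0002 -0.001 ]
[-8.500e-02 -1.100e-03 -4.946e-01 -7.000e-04  2.000e-04 -1.000e-03]
[-2.049e-01 -1.400e-03 -8.234e-01 -7.000e-04  2.000e-04 -1.000e-03]
[-3.162e-01  3.730e-02 -6.764e-01  4.490e-02  3.000e-04  1.243e-01]
```

The carrier measures x = -27.6 mm, against the -28 mm expected from the fingertip, so the finger and imager calibrations agree. Backing off and rising.

move_arm:
  series:
    - [0.036,0,-0.017,0,0,0,0.03]
    - [0.036,0,-0.15,0,0,0,0.03]
    - [-0.08,0,-0.49,0,0,0,0.03]
    - [-0.2,0,-0.82,0,0,0,0.03]
    - [-0.2,0,-0.82,0,0,0,0.03]

```text
t: 5.05
tool_pos: [0.569, 0.0135, 0.1117]
orientation: [2.2, 1.869, -0.377]
force: [0.8, -0.1, 0.4]
opening: 0.0478
```

```bash
python3 - <<'E'
from h import *
where();s=read_state()
print(step((-.0565,.0245,.095),24,20,s=s))
E
```

```text
t 5.05 tcpI [-74.1  24.9 111.7] A [-74.1  52.7 111.9] B [-74.2  -3.  111.4] open 47.8 z [ 0.34   0.008 -0.94 ] y [0.003 1.    0.009] F_I [-0.1  0.8  0.4]
[-0.1092 -0.0047  0.2169  0.0478 -0.0013  0.1235]
```

move_arm:
  series:
    - [-0.03,0,0.05,0.016,0,0.04,0.03]
    - [-0.07,0,0.11,0.032,0,0.08,0.03]
    - [-0.11,0,0.2,0.048,0,0.123,0.03]
    - [-0.11,0,0.2,0.048,0,0.123,0.03]
    - [-0.11,0,0.2,0.048,0,0.123,0.03]

```text
t: 5.55
tool_pos: [0.562, -0.0043, 0.0894]
orientation: [2.586, 1.412, -0.468]
force: [0.1, -0.1, -0.2]
opening: 0.0479
```

```bash
python3 - <<'E'
from h import *
where();s=read_state()
for z in (.095,.08,.065,.05,.035,.0205):print(step((-.0565,.0245,z),24,20,s=s))
c=read_camera("side");f=c["frame"][:,:,::-1];cv2.imwrite("pics/side5.png",cv2.convertScaleAbs(cv2.resize(f[130:290,240:450],None,fx=3.8,fy=3.7,interpolation=cv2.INTER_CUBIC),alpha=1.4))
c=read_camera("top");f=c["frame"][:,:,::-1];cv2.imwrite("pics/top5.png",cv2.convertScaleAbs(cv2.resize(f[160:260,310:430],None,fx=6,fy=6,interpolation=cv2.INTER_CUBIC),alpha=1.4))
E
```

```text
t 5.55 tcpI [-55.4  20.8  89.4] A [-44.2  46.4  89.1] B [-66.7  -4.8  89.7] open 47.9 z [ 0.311 -0.148 -0.939] y [ 0.403  0.915 -0.011] F_I [ 0.1  0.2 -0.2]
[ 0.0039  0.029  -0.0615 -0.0028  0.0009  0.0024]
[ 0.0556  0.0306  0.0793 -0.0028  0.0009  0.0024]
[ 0.1073  0.0322  0.2201 -0.0028  0.0009  0.0024]
[ 0.159   0.0338  0.3609 -0.0028  0.0009  0.0024]
[ 0.2107  0.0355  0.5017 -0.0028  0.0009  0.0024]
[ 0.2607  0.037   0.6378 -0.0028  0.0009  0.0024]
```

View pics/side5.png

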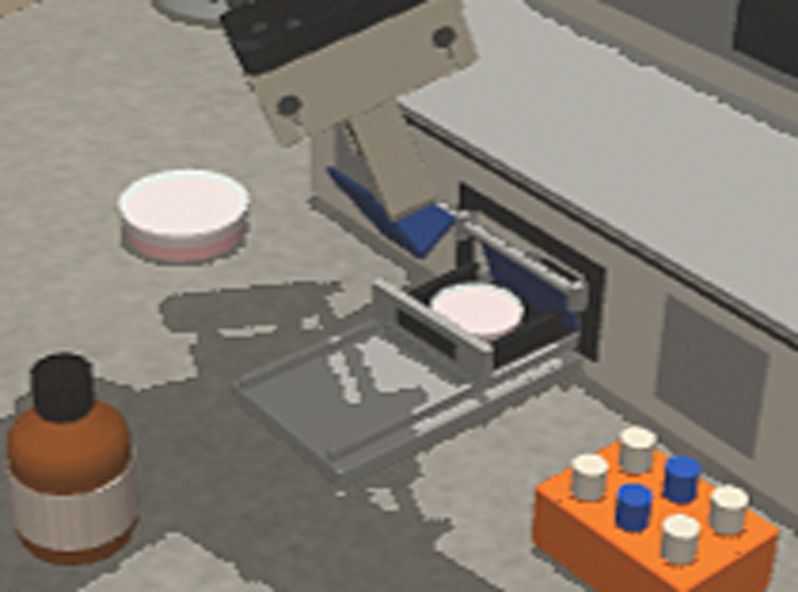

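View pics/top5.png

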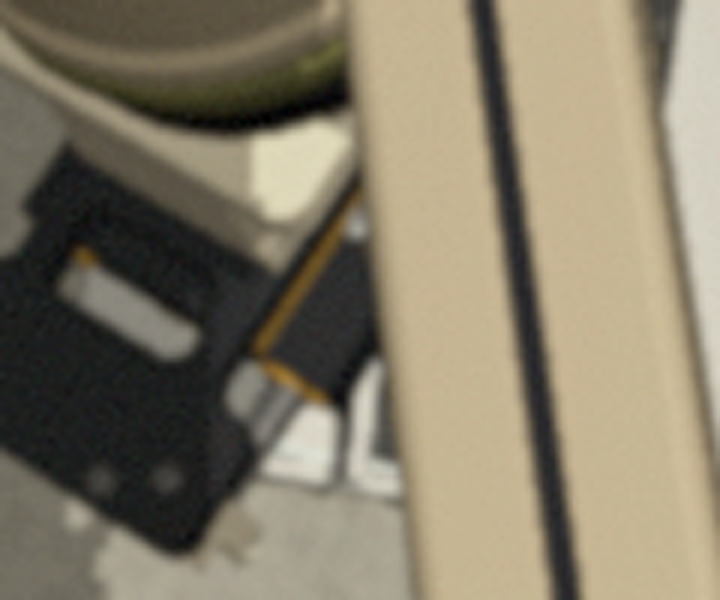

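Side view: finger B at (400,200) hangs above and behind the plate, with the flap shut. Lowering to just above the paddle's outer end and correcting y.

move_arm:
  series:
    - [0.02,0.03,0,0,0,0,0.03]
    - [0.05,0.03,0.05,0,0,0,0.03]
    - [0.05,0.03,0.05,0,0,0,0.03]

```text
t: 5.95
tool_pos: [0.5658, -0.003, 0.0824]
orientation: [2.588, 1.409, -0.468]
force: [0.0, 0.2, 0.3]
opening: 0.0484
```

```bash
python3 - <<'E'
from h import *
where();s=read_state()
for z in (.065,.05,.035,.0205):print(step((-.0565,.0245,z),24,20,s=s))
E
```

```text
t 5.95 tcpI [-57.3  24.3  82.4] A [-45.8  50.1  82.1] B [-68.7  -1.5  82.7] open 48.4 z [ 0.311 -0.149 -0.939] y [ 0.405  0.914 -0.011] F_I [-0.2 -0.   0.3]
[ 0.0542  0.0069  0.1655 -0.003   0.0009  0.0017]
[ 0.1059  0.0085  0.3063 -0.003   0.0009  0.0017]
[ 0.1576  0.0101  0.4471 -0.003   0.0009  0.0017]
[ 0.2076  0.0117  0.5832 -0.003   0.0009  0.0017]
```

move_arm:
  series:
    - [0.03,0,0.08,0,0,0,0.03]
    - [0.05,0.01,0.16,0,0,0,0.03]
    - [0.08,0.01,0.23,0,0,0,0.03]
    - [0.1,0.01,0.3,0,0,0,0.03]
    - [0.1,0.01,0.3,0,0,0,0.03]

```text
t: 6.45
tool_pos: [0.5653, -0.0048, 0.05]
orientation: [2.588, 1.408, -0.47]
force: [0.4, -0.3, 1.7]
opening: 0.0477
```

```bash
python3 - <<'E'
from h import *
where();s=read_state()
for z in (.035,.0205):print(step((-.0565,.0245,z),24,20,s=s))
c=read_camera("side");f=c["frame"][:,:,::-1];cv2.imwrite("pics/side6.png",cv2.convertScaleAbs(cv2.resize(f[130:290,240:450],None,fx=3.8,fy=3.7,interpolation=cv2.INTER_CUBIC),alpha=1.4))
E
```

```text
t 6.45 tcpI [-55.4  24.1  50. ] A [-44.1  49.5  49.7] B [-66.7  -1.3  50.3] open 47.7 z [ 0.311 -0.15  -0.938] y [ 0.406  0.914 -0.012] F_I [0.3 0.5 1.7]
[ 0.0628  0.0008  0.137  -0.0034  0.0012  0.0014]
[ 0.1129  0.0025  0.273  -0.0034  0.0012  0.0014]
```

View pics/side6.png

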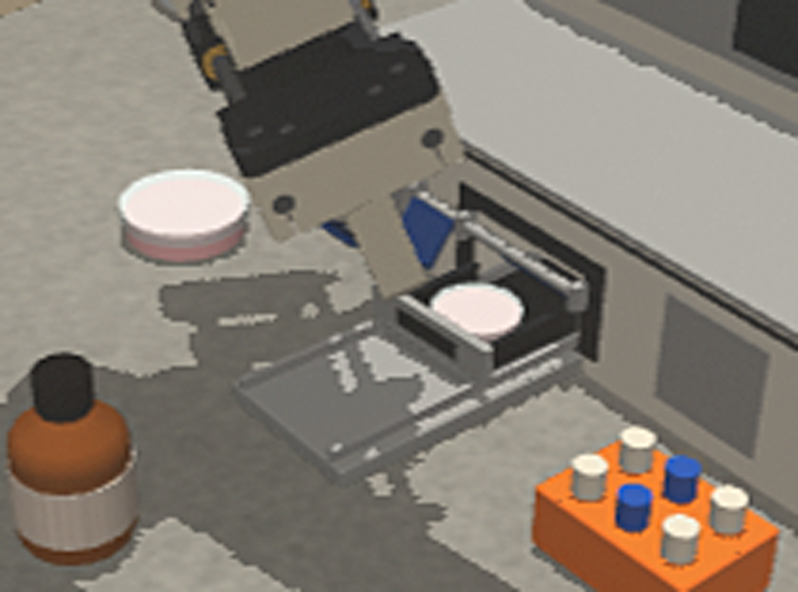

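The flap is swinging open (leaf gone from the port, 1.7 N upward) and B is still clear behind the plate. Continuing down.

move_arm:
  series:
    - [0.04,0,0.08,0,0,0,0.03]
    - [0.07,0,0.15,0,0,0,0.03]
    - [0.09,0,0.21,0,0,0,0.03]
    - [0.11,0,0.27,0,0,0,0.03]
    - [0.11,0,0.27,0,0,0,0.03]

```text
t: 7.0
tool_pos: [0.5662, -0.0035, 0.0214]
orientation: [2.589, 1.408, -0.468]
force: [0.3, -0.9, 2.8]
opening: 0.0481
```

```bash
python3 - <<'E'
from h import *
where();s=read_state()
c=read_camera("side");f=c["frame"][:,:,::-1];cv2.imwrite("pics/side7.png",cv2.convertScaleAbs(cv2.resize(f[130:290,240:450],None,fx=3.8,fy=3.7,interpolation=cv2.INTER_CUBIC),alpha=1.4))
E
```

```text
t 7.0 tcpI [-56.9  24.8  21.4] A [-45.5  50.4  21.1] B [-68.2  -0.8  21.7] open 48.1 z [ 0.311 -0.149 -0.939] y [ 0.406  0.914 -0.011] F_I [0.9 0.5 2.8]
```

View pics/side7.png

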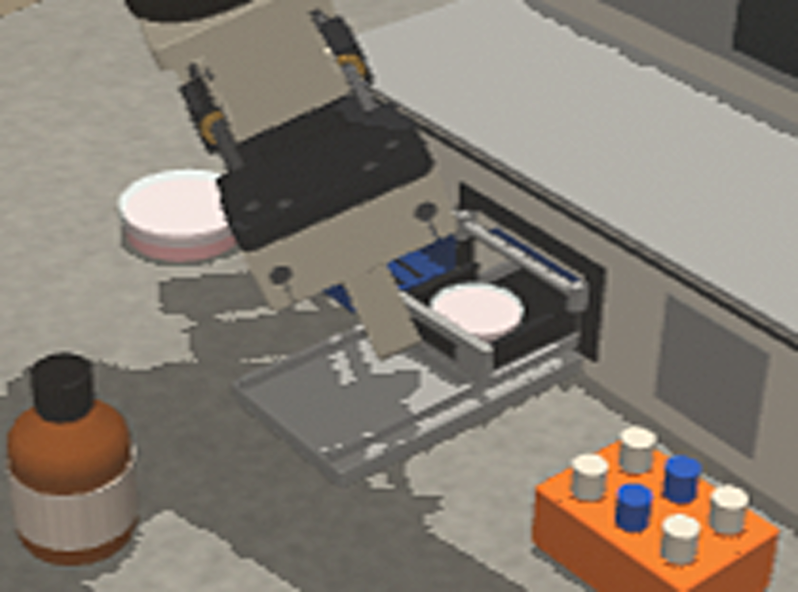

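The flap now lies about level (2.8 N on the paddle, leaf up in the port) with the carrier still at -28 mm. Now I plan the push. B follows the plate while the yaw goes from +24° to -10°, so A slides in more slowly along the paddle.

```bash
cat >> h.py <<'E'
def plan(frontB,yaw,z=.0203,Ay=.050,s=None):
    a=np.radians(yaw);L=.056
    ext=.00705*np.cos(a)+(.004*np.sin(a) if a>0 else -.0035*np.sin(a))
    B=np.array([frontB-ext,Ay-L*np.cos(a)]);A=B+L*np.array([np.sin(a),np.cos(a)])
    m=(A+B)/2; r=step((m[0],m[1],z),yaw,20,s=s)
    print('frontB',frontB,'yaw',yaw,'A',(A*1e3).round(1),'B',(B*1e3).round(1),r.tolist())
E
python3 - <<'E'
from h import *
s=read_state();where(s)
for f,y in ((-.060,24),(-.058,22.5),(-.056,21),(-.053,19.5),(-.050,18),(-.046,16)):plan(f,y,s=s)
E
```

```text
t 7.05 tcpI [-57.  25.  22.] A [-45.8  50.4  21.7] B [-68.3  -0.4  22.3] open 47.6 z [ 0.311 -0.149 -0.939] y [ 0.406  0.914 -0.01 ] F_I [ 1.4 -1.1  2.4]
frontB -0.06 yaw 24 A [-45.3  50. ] B [-68.1  -1.2] [0.0005, -0.0037, 0.0177, -0.003, 0.0007, 0.0013]
frontB -0.058 yaw 22.5 A [-44.6  50. ] B [-66.   -1.7] [-0.0122, -0.0008, 0.0223, -0.0059, 0.0007, -0.0065]
frontB -0.056 yaw 21 A [-43.9  50. ] B [-64.   -2.3] [-0.0248, 0.0022, 0.0269, -0.0088, 0.0007, -0.0143]
frontB -0.053 yaw 19.5 A [-42.3  50. ] B [-61.   -2.8] [-0.046, 0.0094, 0.0346, -0.0116, 0.0006, -0.0222]
frontB -0.05 yaw 18 A [-40.6  50. ] B [-57.9  -3.3] [-0.067, 0.0168, 0.0422, -0.0145, 0.0006, -0.03]
frontB -0.046 yaw 16 A [-38.4  50. ] B [-53.9  -3.8] [-0.095, 0.0268, 0.0524, -0.0183, 0.0005, -0.0404]
```

move_arm:
  series:
    - [0,0,0.018,-0.003,0,0,0.03]
    - [-0.012,0,0.022,-0.006,0,-0.006,0.03]
    - [-0.025,0.002,0.027,-0.009,0,-0.014,0.03]
    - [-0.046,0.009,0.035,-0.012,0,-0.022,0.03]
    - [-0.067,0.017,0.042,-0.014,0,-0.03,0.03]
    - [-0.095,0.027,0.052,-0.018,0,-0.04,0.03]
    - [-0.095,0.027,0.052,-0.018,0,-0.04,0.03]

```text
t: 7.75
tool_pos: [0.5629, -0.0143, 0.021]
orientation: [2.464, 1.569, -0.437]
force: [0.7, 1.1, 2.7]
opening: 0.0481
```

```bash
python3 - <<'E'
from h import *
s=read_state();where(s)
for f,y in ((-.043,14),(-.039,12),(-.036,10),(-.033,8),(-.030,6)):plan(f,y,s=s)
c=read_camera("side");f=c["frame"][:,:,::-1];cv2.imwrite("pics/side8.png",cv2.convertScaleAbs(cv2.resize(f[130:290,240:450],None,fx=3.8,fy=3.7,interpolation=cv2.INTER_CUBIC),alpha=1.4))
E
```

```text
t 7.75 tcpI [-45.7  23.2  21. ] A [-37.9  50.2  21. ] B [-53.4  -3.7  21. ] open 48.1 z [ 0.331 -0.094 -0.939] y [0.275 0.961 0.   ] F_I [-1.2  0.5  2.7]
frontB -0.043 yaw 14 A [-37.3  50. ] B [-50.8  -4.3] [-0.0134, 0.0006, 0.0122, -0.0037, 0.0006, -0.0104]
frontB -0.039 yaw 12 A [-35.1  50. ] B [-46.7  -4.8] [-0.0422, 0.0071, 0.0227, -0.0075, 0.0006, -0.0208]
frontB -0.036 yaw 10 A [-33.9  50. ] B [-43.6  -5.1] [-0.0619, 0.0112, 0.0299, -0.0113, 0.0006, -0.0313]
frontB -0.033 yaw 8 A [-32.7  50. ] B [-40.5  -5.5] [-0.0815, 0.0156, 0.0371, -0.0151, 0.0006, -0.0417]
frontB -0.03 yaw 6 A [-31.6  50. ] B [-37.4  -5.7] [-0.1012, 0.0203, 0.0443, -0.0189, 0.0006, -0.0522]
```

View pics/side8.png

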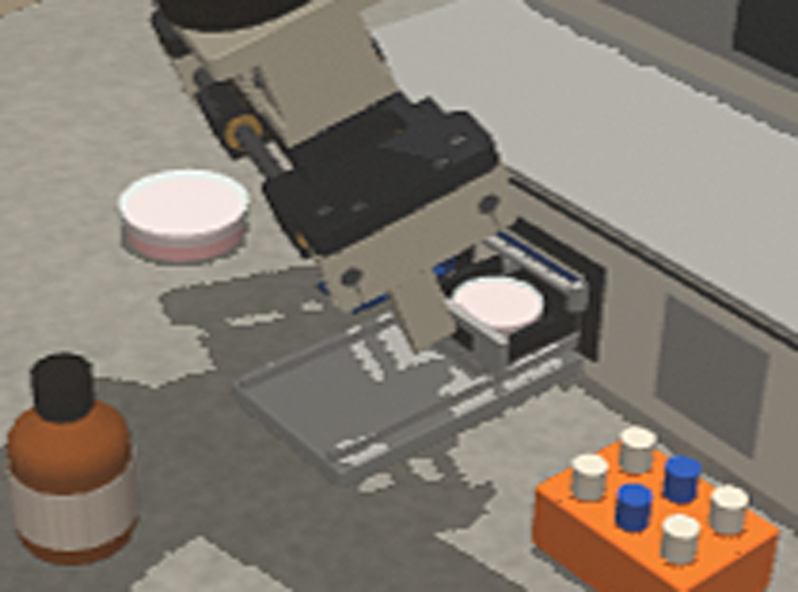

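Carrier and flap move as planned: B is on the plate at (440,330) and the leaf is up. Pushing on.

move_arm:
  series:
    - [-0.013,0,0.012,-0.004,0,-0.01,0.03]
    - [-0.042,0.007,0.023,-0.007,0,-0.021,0.03]
    - [-0.062,0.011,0.03,-0.011,0,-0.031,0.03]
    - [-0.081,0.016,0.037,-0.015,0,-0.042,0.03]
    - [-0.1,0.02,0.044,-0.019,0,-0.052,0.03]
    - [-0.1,0.02,0.046,-0.019,0,-0.052,0.03]

```text
t: 8.4
tool_pos: [0.5601, -0.025, 0.0201]
orientation: [2.302, 1.764, -0.408]
force: [3.0, 2.8, 3.1]
opening: 0.0482
```

```bash
python3 - <<'E'
from h import *
s=read_state();where(s)
for f,y in ((-.028,4),(-.025,2),(-.022,0),(-.019,-2),(-.016,-4),(-.014,-6)):plan(f,y,z=.020,s=s)
c=read_camera("side");f=c["frame"][:,:,::-1];cv2.imwrite("pics/side9.png",cv2.convertScaleAbs(cv2.resize(f[130:290,240:450],None,fx=3.8,fy=3.7,interpolation=cv2.INTER_CUBIC),alpha=1.4))
E
```

```text
t 8.4 tcpI [-34.7  22.1  20.1] A [-31.8  50.1  20.1] B [-37.6  -5.8  20.1] open 48.2 z [ 0.342 -0.036 -0.939] y [0.105 0.994 0.   ] F_I [-3.2  2.5  3.1]
frontB -0.028 yaw 4 A [-31.4  50. ] B [-35.3  -5.9] [-0.0122, 0.0007, 0.0056, -0.0037, 0.0006, -0.0106]
frontB -0.025 yaw 2 A [-30.2  50. ] B [-32.2  -6. ] [-0.0323, 0.0025, 0.013, -0.0075, 0.0006, -0.0211]
frontB -0.022 yaw 0 A [-29.  50.] B [-29.  -6.] [-0.0525, 0.0046, 0.0204, -0.0113, 0.0006, -0.0315]
frontB -0.019 yaw -2 A [-28.1  50. ] B [-26.2  -6. ] [-0.0703, 0.0067, 0.0269, -0.0151, 0.0006, -0.0419]
frontB -0.016 yaw -4 A [-27.2  50. ] B [-23.3  -5.9] [-0.0881, 0.0093, 0.0334, -0.019, 0.0006, -0.0524]
frontB -0.014 yaw -6 A [-27.2  50. ] B [-21.4  -5.7] [-0.0967, 0.0111, 0.0365, -0.0228, 0.0006, -0.0628]
```

View pics/side9.png

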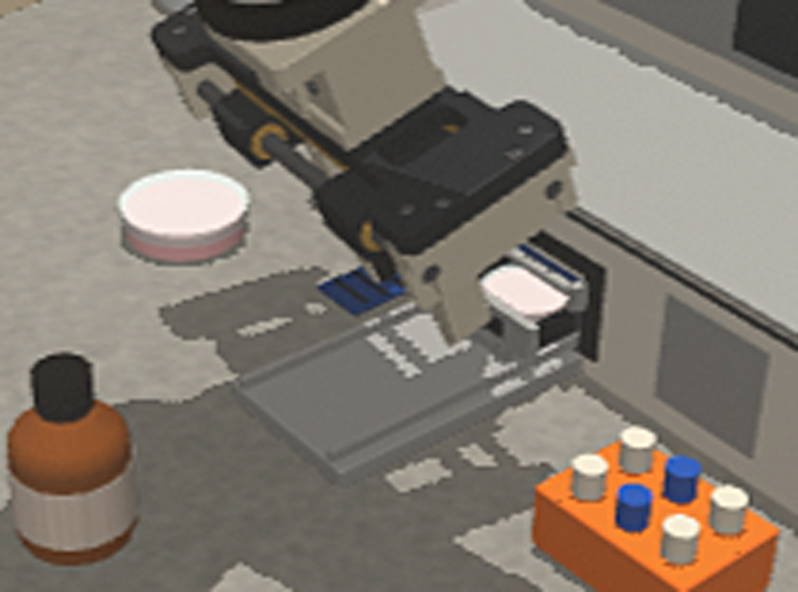

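move_arm:
  series:
    - [-0.012,0,0.006,-0.004,0,-0.011,0.03]
    - [-0.032,0.002,0.013,-0.007,0,-0.021,0.03]
    - [-0.052,0.005,0.02,-0.011,0,-0.032,0.03]
    - [-0.07,0.007,0.027,-0.015,0,-0.042,0.03]
    - [-0.07,0.007,0.027,-0.015,0,-0.042,0.03]

```text
t: 8.95
tool_pos: [0.5585, -0.0324, 0.0197]
orientation: [2.163, 1.91, -0.385]
force: [0.2, 2.6, 2.7]
opening: 0.0475
```

```bash
python3 - <<'E'
from h import *
s=read_state();where(s)
for f,y in ((-.017,-4),(-.0145,-6),(-.012,-8),(-.0095,-10),(-.007,-10),(-.005,-10)):plan(f,y,z=.020,s=s)
c=read_camera("side");f=c["frame"][:,:,::-1];cv2.imwrite("pics/side10.png",cv2.convertScaleAbs(cv2.resize(f[130:290,240:450],None,fx=3.8,fy=3.7,interpolation=cv2.INTER_CUBIC),alpha=1.4))
c=read_camera("top");f=c["frame"][:,:,::-1];cv2.imwrite("pics/top10.png",cv2.convertScaleAbs(cv2.resize(f[160:260,310:430],None,fx=6,fy=6,interpolation=cv2.INTER_CUBIC),alpha=1.4))
E
```

```text
t 8.95 tcpI [-27.1  21.7  19.7] A [-28.   49.5  19.7] B [-26.1  -6.   19.8] open 47.5 z [ 0.344  0.01  -0.939] y [-0.034  0.999 -0.001] F_I [-2.6 -0.3  2.7]
frontB -0.017 yaw -4 A [-28.2  50. ] B [-24.3  -5.9] [-0.009, 0.0029, 0.0003, -0.0043, 0.0006, -0.0106]
frontB -0.0145 yaw -6 A [-27.7  50. ] B [-21.9  -5.7] [-0.0224, 0.0033, 0.0052, -0.0082, 0.0006, -0.0211]
frontB -0.012 yaw -8 A [-27.3  50. ] B [-19.5  -5.5] [-0.036, 0.004, 0.0101, -0.012, 0.0006, -0.0315]
frontB -0.0095 yaw -10 A [-26.8  50. ] B [-17.1  -5.1] [-0.0497, 0.0051, 0.0152, -0.0158, 0.0006, -0.0419]
frontB -0.007 yaw -10 A [-24.3  50. ] B [-14.6  -5.1] [-0.0731, 0.0042, 0.0237, -0.0158, 0.0006, -0.0419]
frontB -0.005 yaw -10 A [-22.3  50. ] B [-12.6  -5.1] [-0.0919, 0.0035, 0.0306, -0.0158, 0.0006, -0.0419]
```

View pics/side10.png

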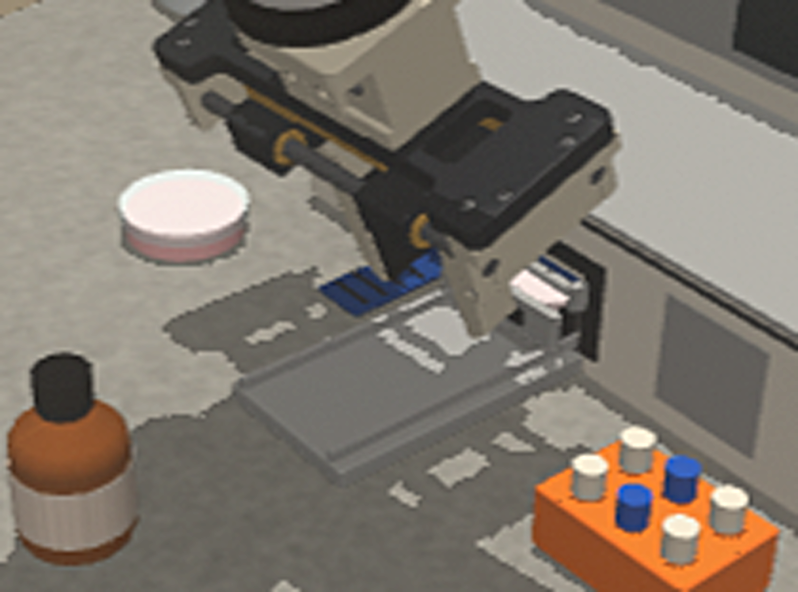

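View pics/top10.png

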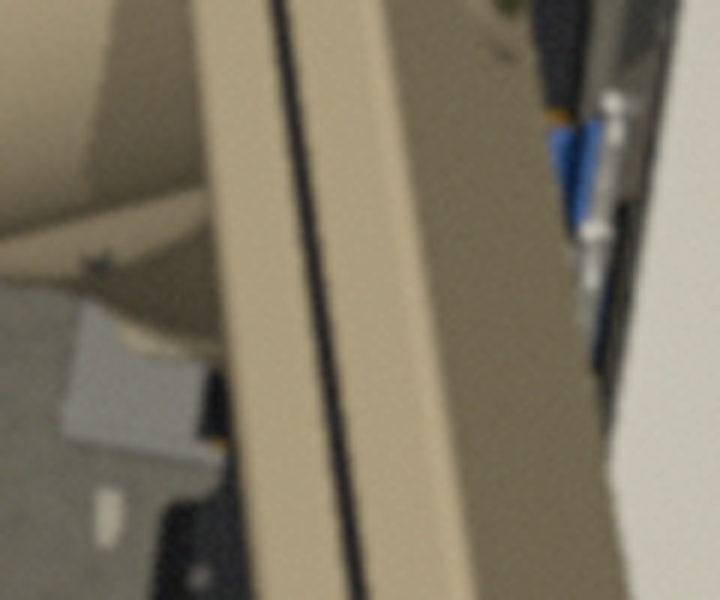

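Carrier is well into the port, and the paddle is level and held (2.7 N). Last stretch.

move_arm:
  series:
    - [-0.009,0.002,0,-0.004,0,-0.01,0.03]
    - [-0.022,0.003,0.005,-0.008,0,-0.021,0.03]
    - [-0.036,0.004,0.01,-0.012,0,-0.031,0.03]
    - [-0.05,0.005,0.015,-0.016,0,-0.042,0.03]
    - [-0.073,0.004,0.024,-0.016,0,-0.042,0.03]
    - [-0.073,0.004,0.024,-0.016,0,-0.042,0.03]

```text
t: 9.65
tool_pos: [0.5579, -0.0402, 0.0199]
orientation: [2.013, 2.045, -0.357]
force: [-0.5, 3.0, 3.4]
opening: 0.0481
```

```bash
python3 - <<'E'
from h import *
s=read_state();where(s)
for f,y in ((-.005,-10),(-.003,-10),(-.001,-10)):plan(f,y,z=.0198,s=s)
c=read_camera("side");f=c["frame"][:,:,::-1];cv2.imwrite("pics/side11.png",cv2.convertScaleAbs(cv2.resize(f[150:250,330:460],None,fx=6,fy=6,interpolation=cv2.INTER_CUBIC),alpha=1.4))
E
```

```text
t 9.65 tcpI [-19.3  22.4  19.9] A [-24.2  50.   20. ] B [-14.5  -5.2  19.9] open 48.1 z [ 0.339  0.06  -0.939] y [-0.173  0.985  0.   ] F_I [-2.9 -1.   3.4]
frontB -0.005 yaw -10 A [-22.3  50. ] B [-12.6  -5.1] [-0.0173, -0.003, 0.0079, -0.0, 0.0006, -0.0003]
frontB -0.003 yaw -10 A [-20.3  50. ] B [-10.6  -5.1] [-0.0358, -0.0065, 0.0147, -0.0, 0.0006, -0.0003]
frontB -0.001 yaw -10 A [-18.3  50. ] B [-8.6 -5.1] [-0.0543, -0.01, 0.0215, -0.0, 0.0006, -0.0003]
```

View pics/side11.png

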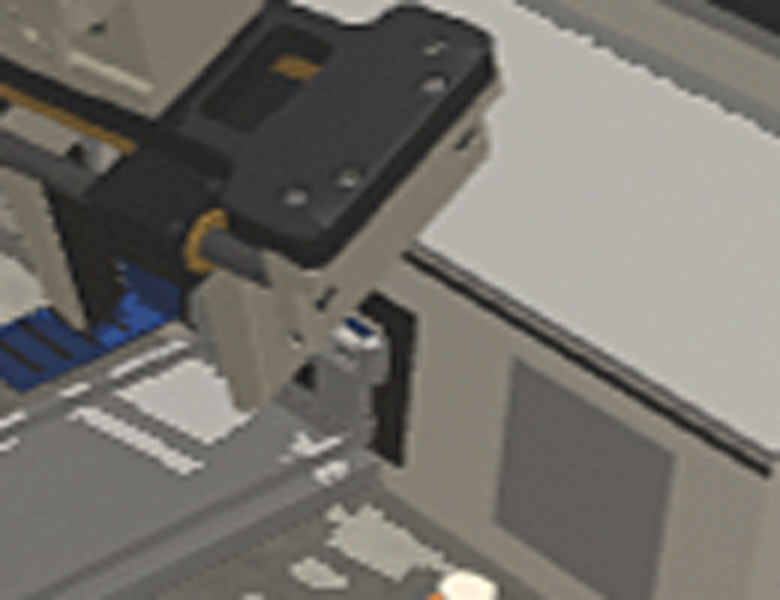

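move_arm:
  series:
    - [-0.009,-0.002,0.004,0,0,0,0.03]
    - [-0.018,-0.003,0.008,0,0,0,0.03]
    - [-0.018,-0.003,0.008,0,0,0,0.03]

```text
t: 10.0
tool_pos: [0.5579, -0.0418, 0.0199]
orientation: [2.013, 2.046, -0.356]
force: [-1.1, 4.4, 3.5]
opening: 0.0482
```

move_arm:
  series:
    - [-0.009,-0.002,0.004,0,0,0,0.03]
    - [-0.009,-0.002,0.004,0,0,0,0.03]

```text
t: 10.2
tool_pos: [0.5578, -0.0424, 0.0199]
orientation: [2.013, 2.046, -0.355]
force: [-1.4, 7.3, 4.3]
opening: 0.0482
```

```bash
python3 - <<'E'
from h import *
s=read_state();where(s)
E
```

```text
t 10.2 tcpI [-17.1  22.7  19.9] A [-22.   50.3  19.9] B [-12.3  -5.   19.8] open 48.2 z [ 0.338  0.06  -0.939] y [-0.173  0.985  0.001] F_I [-7.  -2.6  4.3]
```

move_arm:
  series:
    - [-0.01,-0.002,0.004,0,0,0,0.03]
    - [-0.01,-0.002,0.004,0,0,0,0.03]

```text
t: 10.4
tool_pos: [0.5577, -0.0427, 0.0198]
orientation: [2.014, 2.046, -0.354]
force: [-1.9, 10.8, 5.1]
opening: 0.0482
```

```bash
python3 - <<'E'
from h import *
s=read_state();where(s)
c=read_camera("side");f=c["frame"][:,:,::-1];cv2.imwrite("pics/side12.png",cv2.convertScaleAbs(cv2.resize(f[150:250,330:460],None,fx=6,fy=6,interpolation=cv2.INTER_CUBIC),alpha=1.4))
E
```

```text
t 10.4 tcpI [-16.8  22.6  19.8] A [-21.7  50.3  19.9] B [-12.   -5.1  19.8] open 48.2 z [ 0.336  0.06  -0.94 ] y [-0.173  0.985  0.001] F_I [-10.3  -3.5   5.1]
```

View pics/side12.png

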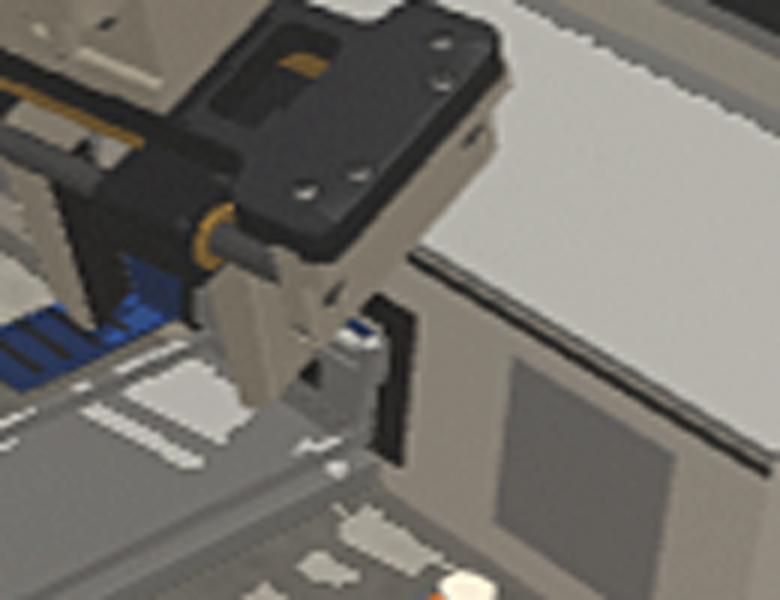

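```bash
python3 - <<'E'
from h import *
def crop(p): return ((p-np.array([330,150])+.5)*6-.5).round(0).tolist()
for dx in (0,-.004):
  print(dx,crop(proj("side",W([(-.005+dx,-.033,.034),(dx,-.033,.034),(-.005+dx,-.033,.016),(dx,-.033,.016)]))))
E
```

```text
0 [[368.0, 377.0], [383.0, 370.0], [363.0, 435.0], [378.0, 428.0]]
-0.004 [[357.0, 383.0], [371.0, 376.0], [352.0, 441.0], [366.0, 434.0]]
```

B front is within 0.5 mm of the expected home position, and the force rises stiffly to 10 N, so the end plate is against the face. Now I ease off the push while still holding the paddle.

move_arm:
  series:
    - [0.01,0.002,-0.004,0,0,0,0.03]
    - [0.022,0.004,-0.008,0,0,0,0.03]
    - [0.022,0.004,-0.008,0,0,0,0.03]

```text
t: 10.75
tool_pos: [0.558, -0.0421, 0.0201]
orientation: [2.012, 2.045, -0.357]
force: [-0.3, 0.1, 5.2]
opening: 0.0476
```

```bash
python3 - <<'E'
from h import *
s=read_state();where(s)
E
```

```text
t 10.75 tcpI [-17.5  22.8  20.1] A [-22.3  50.2  20.1] B [-12.7  -4.6  20.1] open 47.6 z [ 0.339  0.06  -0.939] y [-0.173  0.985  0.001] F_I [-0.1 -0.3  5.2]
```

Push force is gone and B is still just at the plate. Rising straight up so that the flap comes down on the carrier.

move_arm:
  series:
    - [-0.007,0,-0.019,0,0,0,0.03]
    - [-0.014,0,-0.038,0,0,0,0.03]
    - [-0.02,0,-0.056,0,0,0,0.03]
    - [-0.027,0,-0.075,0,0,0,0.03]
    - [-0.034,0,-0.094,0,0,0,0.03]
    - [-0.034,0,-0.1,0,0,0,0.03]
    - [-0.034,0,-0.11,0,0,0,0.03]

```text
t: 11.45
tool_pos: [0.5577, -0.0412, 0.0311]
orientation: [2.013, 2.046, -0.357]
force: [-0.8, 0.0, 0.3]
opening: 0.0483
```

```bash
python3 - <<'E'
from h import *
s=read_state();where(s)
E
```

```text
t 11.45 tcpI [-18.3  22.3  31.1] A [-23.2  50.   31.1] B [-13.5  -5.4  31.1] open 48.3 z [ 0.339  0.06  -0.939] y [-0.173  0.985  0.   ] F_I [ 0.1 -0.8  0.3]
```

move_arm:
  series:
    - [0,0,-0.2,0,0,0,0.03]
    - [0,0,-0.5,0,0,0,0.03]
    - [0,0,-0.9,0,0,0,0.03]
    - [0,0,-1,0,0,0,0.03]

```text
t: 11.85
tool_pos: [0.5598, -0.0055, 0.1298]
orientation: [2.011, 2.043, -0.348]
force: [1.4, -0.3, 0.9]
opening: 0.048
```

move_arm:
  series:
    - [0.3,0,-0.4,0,0,0,0.03]
    - [0.6,0,-0.7,0,0,0,0.03]
    - [0.8,0,-0.7,0,0,0,0.03]
    - [0.8,0,-0.7,0,0,0,0.03]

```text
t: 12.25
tool_pos: [0.5554, 0.0949, 0.1628]
orientation: [2.01, 2.049, -0.355]
force: [-0.5, -0.1, -1.5]
opening: 0.0477
```

```bash
python3 - <<'E'
from h import *
s=read_state();where(s)
def crop(p): return ((p-np.array([300,140])+.5)*5-.5).round(0).tolist()
for dx in (0,-.004):
  print(dx,crop(proj("side",W([(-.005+dx,-.033,.034),(dx,-.033,.034),(-.005+dx,.033,.034),(-.005+dx,-.033,.016)]))))
c=read_camera("side");f=c["frame"][:,:,::-1];cv2.imwrite("pics/side13.png",f);cv2.imwrite("pics/side13c.png",cv2.convertScaleAbs(cv2.resize(f[140:260,300:460],None,fx=5,fy=5,interpolation=cv2.INTER_CUBIC),alpha=1.4))
c=read_camera("top");f=c["frame"][:,:,::-1];cv2.imwrite("pics/top13.png",cv2.convertScaleAbs(cv2.resize(f[160:260,310:430],None,fx=6,fy=6,interpolation=cv2.INTER_CUBIC),alpha=1.4))
E
```

```text
t 12.25 tcpI [-152.3   -1.3  162.8] A [-157.2   26.1  162.8] B [-147.4  -28.7  162.8] open 47.7 z [ 0.338  0.061 -0.939] y [-0.176  0.984  0.   ] F_I [ 0.2 -0.4 -1.5]
0 [[457.0, 364.0], [469.0, 359.0], [313.0, 271.0], [453.0, 413.0]]
-0.004 [[447.0, 369.0], [459.0, 363.0], [303.0, 276.0], [443.0, 417.0]]
```

View pics/side13c.png

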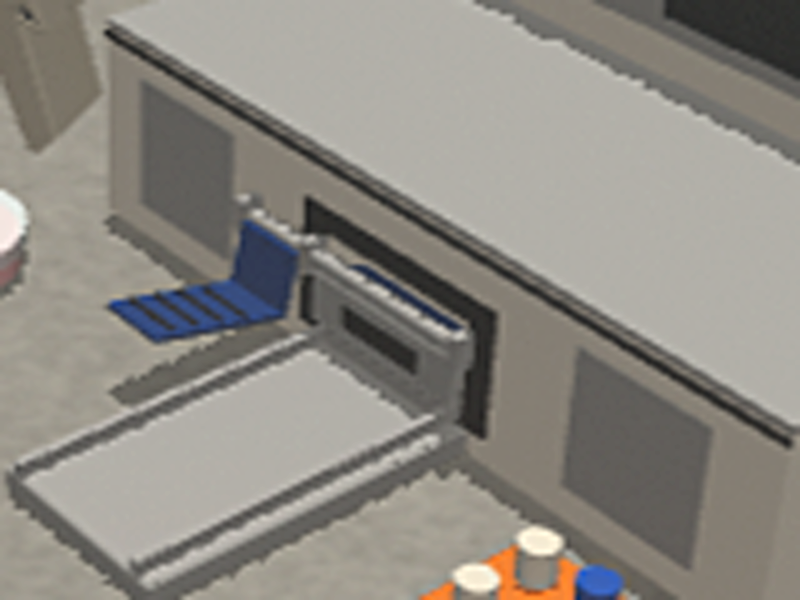

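View pics/top13.png

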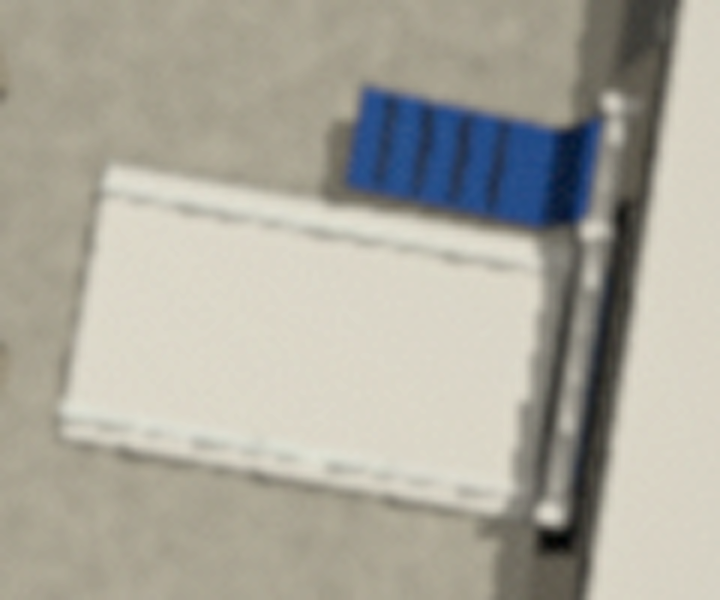

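View pics/side13.png

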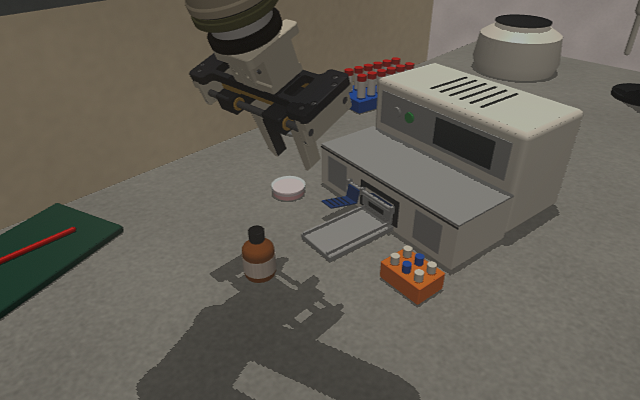

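```bash
python3 - <<'E'
from h import *
f=cv2.imread("pics/side13.png");o=(350,180);k=12
im=cv2.convertScaleAbs(cv2.resize(f[180:230,350:410],None,fx=k,fy=k,interpolation=cv2.INTER_CUBIC),alpha=1.5)
for dx,col in ((0,(0,255,0)),(-.0025,(0,0,255))):
  p=proj("side",W([(-.005+dx,-.033,.034),(-.005+dx,.033,.034),(-.005+dx,.033,.016),(-.005+dx,-.033,.016)]))
  q=((p-np.array(o)+.5)*k-.5).round().astype(np.int32);cv2.polylines(im,[q],True,col,1)
im2=cv2.convertScaleAbs(cv2.resize(f[180:230,350:410],None,fx=k,fy=k,interpolation=cv2.INTER_CUBIC),alpha=1.5)
cv2.imwrite("pics/ov.png",im);cv2.imwrite("pics/ov2.png",im2)
# sanity: same overlay in the earlier frame with carrier at -27.6
E
```

```text
(no output)
```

View pics/ov.png

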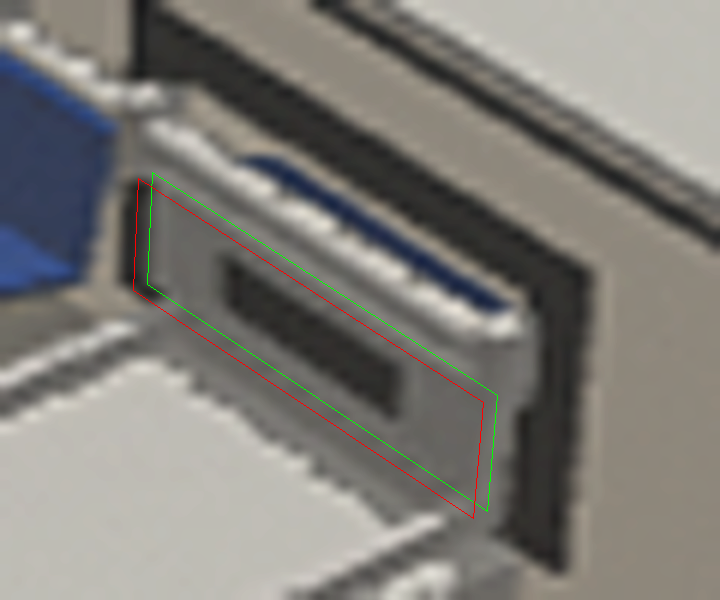

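View pics/ov2.png

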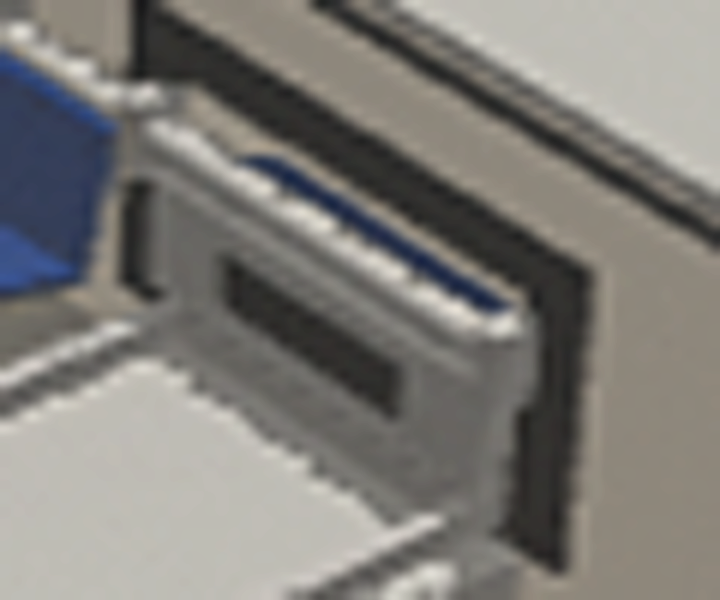

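The end plate's left edge (157,200–300) and right edge (490,400–510) match the home outline (green), not the one 2.5 mm short (red). The paddle is tilted slightly up, so the flap rests on the carrier. Handing in.

```bash
python3 -c "
from plant import *
print(close_job())"
```

```text
the job is handed in; nothing more can be done
None
```

The dish is loaded and the job is handed in, at about 12 s on the robot's clock. No verdict is reported, so this rests on my own checks.

**What I did:**
1. I pushed the carrier with one fingertip, flap still shut, to x = -28 mm. This was a staging push, still outside the port.
2. I pressed the paddle level with the other fingertip.
3. I pushed the carrier home while turning the gripper from +24° to -10°, so the pressing finger could slide along the paddle.
4. I eased off the push, rose straight up and backed away.

**Checks that agreed:**
- **Hold:** the paddle finger carried about 2.5 to 5 N from the level press until release. By geometry the flap stood at about 0.95 to 1.0 rad.
- **Home:** the push force climbed stiffly to 10 N with the fingertip within 0.5 mm of the expected home face. The last side picture matched the end plate's home outline, not one 2.5 mm short.
- **Flap:** in that picture the paddle tilts slightly up, as it should with the flap resting on the carrier at about 0.7 rad.
- **Surroundings:** the bottle, the spare dish and the tube rack stand where they were, and the robot is clear of everything.

**Checks that disagreed or were missing:**
- **Odd readings:** one shelf corner in the side picture missed the pose fit by 3 pixels. The upward force also read lower than I expected partway through the push (2.7 N against about 4 N).
- **Not measured:** I could not read the flap angle or the force between carrier and flap directly. Both are judged from pictures and geometry.

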